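# Prime a miniature and hold the spray carriage out at the mark

## Robot

A 6-joint arm with a two-finger parallel gripper is mounted at the origin on the work surface. World frame = base frame: x ahead of the robot, y to its left, z up, the work surface at z = 0. Lengths are in mm, angles in degrees, forces in N, time in s.
With the tool pointing down it reaches from about 300 to 875 mm from the base axis. Payload 4.2 kg.
Tool frame: the origin (TCP) lies on the centre line of the jaws, within the pads' length; the fingertips stand 25 mm ahead of it and the grasp point (between the pads) lies 6 mm ahead of it; z points along the fingers, y is the line along which they close (so a half turn about z gives the same grasp; the last joint's range is limited). The gripper opens to 85 mm and grips with 20 to 120 N. Pads are 22 mm wide; open, the fingers measure 114 mm over their backs; the gripper's body (76 mm by 85 mm) begins 54 mm behind the grasp point. The pads swing forward as they close: fully open they stand 13 mm farther back than shut.
Start: joints at [-75.86, 18.312, 89.639, -0, 72.044, -1.146], TCP at [151.598, -554.668, 256.338] pointing down, gripper open.
Joint ranges: [-177.97, 177.97], [-48.28, 115.42], [12.27, 149.76], [-77.06, 257.06], [2.81, 150.46], [-146.56, 146.56]. Speed limits (degrees/s): [147.25, 147.25, 180, 180, 180, 180].

## Interface

Orientations are given as [roll, pitch, yaw] about the fixed x, y, z axes, in that order (R = Rz(yaw) Ry(pitch) Rx(roll)).
In Python, from workcell import robot, viewer gives the robot as it stands.
- The arm moves only by the tool drive_tool, never from a script. Its argument "steps" is one flat list of numbers, 7 for each row, row after row: the opening, from 0 (shut) to 1 (fully open), then the shift along the tool's x, y, z in mm, then the turn, a rotation vector about the tool's x, y, z in rad. In form: [grip, tx, ty, tz, ax, ay, az, grip, tx, ty, tz, ax, ay, az, ...]. A call has 1 to 10 rows; each row is the pose to reach, as a shift and turn from the pose commanded when the call began, along the tool's axes at that moment; what a row does not reach only later rows make up. A row lasts 1/8 s, in which the tool goes at most 62.5 mm and 10.7 degrees, less where a joint would pass 70% of its speed; a pose out of reach is approached as far as the arm can. A call with a gripper value outside its range is refused whole. The fingers move at their own pace and stop on an object; the grip force is fixed at half the most. Time passes only in rows, so rows that repeat a pose let the fingers close. It gives the time, the measured TCP pose, the force, the opening and the grip force at its end, in the units of the state.
- robot.sense(): the state, without advancing time (a new reading comes with each control period).
- viewer.get_image(name): name is "scene" or "top" or "wrist"; returns the picture (400x640x3 uint8, red, green, blue); there is no depth.
- viewer.camera_model(name): a dict with "fx", "fy", "cx", "cy" (pixels), "extrinsics" (4x4, takes a point from camera to world coordinates). Camera axes: x right, y down, z forward; pixel columns grow to the right and rows downward; lengths in mm; the calibration is good to about 2 mm. A picture is of the moment at which its call begins: read the wrist's pose just before it. camera_model takes no time and is no camera call; for the wrist camera it gives the pose at the moment of the call.
- robot.job_done(): hands the job in; it is judged then, once.
The state is a dict: "clock": time; "joints": joint angles; "qd": joint speeds; "joint_torque": joint torques, N m; "tool_pos": TCP position; "tool_rot": TCP orientation; "contact_force": force on the tool from outside, world axes, zero at the start; "ft_torque": the same for the moment, N m; "gripper_width": opening from 0.0 (shut) to 1.0 (fully open); "gripper_force": force on a finger pad.
Only numpy, scipy, OpenCV 4.12 (cv2) and the standard library are available. Lean on these libraries where they do the work, as an engineer would, in place of code of your own. Each camera call takes 0.05 s, during which the arm holds its last target. There are 200 camera calls.

## Task

On the miniature painter's spray stand, with the carriage still fully home, press the black nozzle cap of the grey primer can all the way down for a moment and let it spring back up. Then take the carriage's yellow handle, pull the carriage out until its red pointer is level with the orange mark clip, and finish still holding it there against its spring, so that the figure can be taken off. Leave the blue varnish can unpressed, keep off the freshly sprayed figure, and do not disturb the loose figures and paint pot around the stand.

Things in the scene. Friction and masses are not known exactly. Their poses are not given: they have to be found in the camera images.
- stand: Fixed plywood spray stand, yaw about +-20 degrees. Main board 12 mm thick, own x -65 to 65 mm, own y -260 to 100 mm. Origin on the table under the figure's place when the carriage is home; z up. The carriage slides out along own -y between rails. White walls, top 87 mm above the table, at own x = -60 (y -55 to 85) and own y = 88; the +x side is open towards the two cans.
- carriage (a joint): Slide of the dark steel carriage, m: 0 = fully home (the figure between the walls), growing as it is pulled out along the stand's -y, end stop at 0.12. A spring always draws it home: about 4 N at home, about 9 N at 0.09; let go, it runs back.
- pull_handle (a point): Centre of the top edge of the yellow upright plate handle on the carriage, 76 mm above the table. The plate is 50 mm along own x, 12 mm thick along own y (the pulling line) and stands 50 mm tall on the carriage's top (26 mm above the table). Axes parallel to the stand's. It stands 95 mm from the figure's centre.
- pointer (a point): Tip of the red pointer (4 mm wide along the slide) sticking out of the carriage's +x side, 45 mm behind the handle's centre (towards the figure), 32 mm above the table. Moves with the carriage; axes parallel to the stand's.
- mark_clip: Orange mark clip fixed on the stand beside the pointer's path: 18 mm (x), 6 mm along the slide (y), 20 mm tall; origin at the centre of its underside, 12 mm above the table; axes parallel to the stand's. The pointer is at the mark when level with this origin along the stand's y; it passes freely. It is 50 to 90 mm along the slide from the pointer's home place.
- wet_figure (a point): Pewter knight, about 47 mm tall, on a round fibreboard base 35 mm across, fixed on the carriage; the point is the centre of the base's underside, 26 mm above the table. Not to be touched.
- primer_nozzle (a joint): Nozzle cap of the primer can, m: 0 = up, 0.006 = fully down; sprung, 1.5 N at the start and 4.5 N fully down, rises when let go.
- primer_top (a point): Centre of the top of the grey primer can's black nozzle cap (26 mm across, 16 mm tall), 158 mm above the table; the cap goes straight down. The can is 48 mm across and fixed at the stand's own x = 115 mm, y = -14 or +54 mm; the varnish can has the other place.
- varnish_nozzle (a joint): The like nozzle cap of the varnish can, m: 0 = up, 0.006 = down. Not to be pressed.
- varnish_top (a point): Centre of the top of the varnish can's white nozzle cap, 158 mm above the table; the can is blue, 48 mm across, 68 mm from the primer can.
- knight_a: Loose pewter knight on a round fibreboard base 35 mm across, 47 mm tall; origin under the base. Bystander.
- knight_b: Another loose pewter knight, same size, sword on the other side. Bystander.
- fallen_knight: Loose lying pewter figure on a square fibreboard base of 35 mm, 12 mm tall; origin under the base. Bystander.
- paint_pot: Loose small white paint pot with a red cap, 32 mm across, 42 mm tall; origin under it. Bystander.

How it is judged (in metres and radians):
On the way, in this order (a step that is already met when the one before it is completed fails the run):
1. the primer nozzle cap is pressed down (4 mm or more of its 6 mm) with the carriage home (value of joint primer_nozzle above 0.004 m and value of joint carriage below 0.008 m), for 0.1 s.
2. the primer nozzle cap has sprung back up (value of joint primer_nozzle below 0.0015 m), for 0.1 s.
At the end, for the whole second after the job is handed in: The fingers hold the yellow handle (contact force above 1.5 N), the carriage stands still with its pointer within 6 mm of the orange clip's middle, measured along the slide, and both nozzle caps are up (y of pointer in the frame of mark_clip between -0.006 and 0.006 m and value of joint carriage above 0.04 m and velocity of joint carriage between -0.01 and 0.01 m/s and contact force between the fingers and carriage_c2 above 1.5 N and value of joint each of primer_nozzle, varnish_nozzle below 0.0015 m); the arm keeps its last pose, push and grip.
It fails at once if the varnish nozzle is pressed (more than 2 mm) (value of joint varnish_nozzle above 0.002 m).
It fails at once if primer is sprayed (cap down more than 3 mm) while the carriage is out by more than 15 mm (value of joint primer_nozzle above 0.003 m and value of joint carriage above 0.015 m).
It fails at once if the robot touches the figure on the carriage (contact force between any of the fingers, the arm and carriage_c3 above 0.5 N or contact force between any of the fingers, the arm and carriage_c4 above 0.5 N).
It fails at once if a loose figure or the paint pot is shoved (over 15 mm) or tipped (distance of any of knight_a, knight_b, fallen_knight, paint_pot from where it was at the start of the episode above 0.015 m or angle between any of knight_a, knight_b, fallen_knight, paint_pot's own z axis and vertical above 0.35 rad).
It also fails if it takes over 43 s, if anything falls off the work surface, if the arm or the gripper's body presses on something with over 40 N, if the wrist force passes 120 N, or if a joint passes its speed limit or range.

## Working session

There is one attempt and no reset: what is moved stays moved. The work goes in short steps, Python scripts to look and compute and a tool call to move; the robot and the scene stay as the last step left them, time stands still between calls to the robot, and variables do not carry over. Pictures are saved under pics/ and viewed, at most 10 in all, crops included, and the job is handed in when it is done.

Besides the shell and the picture viewer there is one more tool, called after "Emit:" by a JSON object that holds its "api" and its "payload". drive_tool: Moves the arm, as the interface text tells. Its arguments: {"type":"object","properties":{"steps":{"type":"array","items":{"type":"number"}}},"required":["steps"]}

```bash
mkdir -p pics; ls; python3 - <<'E'
from workcell import robot, viewer
import cv2
for n in("scene","top"):
    cv2.imwrite(f"pics/{n}0.png",viewer.get_image(n)[:,:,::-1])
    m=viewer.camera_model(n);print(n,{k:m[k] for k in m if k!='extrinsics'});print(m['extrinsics'])
print(robot.sense())
E
```

```text
pics
scene {'fx': 420.94503702703486, 'fy': 420.94503702703486, 'cx': 320.47845204520615, 'cy': 191.01184426392038}
[[ 7.92817026e-01  3.45210641e-01 -5.02265643e-01  9.22193610e+02]
 [ 6.09459580e-01 -4.49646690e-01  6.52975401e-01 -4.61492681e+02]
 [-4.28027739e-04 -8.23800624e-01 -5.66879484e-01  5.22858937e+02]
 [ 0.00000000e+00  0.00000000e+00  0.00000000e+00  1.00000000e+00]]
top {'fx': 371.3723151648708, 'fy': 371.3723151648708, 'cx': 317.112299059467, 'cy': 202.17701348720877}
[[-8.13548451e-03 -9.93697338e-01  1.11800777e-01  4.60505031e+02]
 [-9.99847190e-01  6.35351176e-03 -1.62858760e-02  1.36060040e+01]
 [ 1.54729041e-02 -1.11916187e-01 -9.93597180e-01  8.89189053e+02]
 [ 0.00000000e+00  0.00000000e+00  0.00000000e+00  1.00000000e+00]]
{'clock': 0.1, 'joints': array([-7.58597551e+01,  1.83488125e+01,  8.96996413e+01,  8.21765514e-04,
        7.20421190e+01, -1.14978450e+00]), 'qd': array([-0.00396336, -0.0272973 , -0.16650924,  0.13412343,  0.03086545,
       -0.08838477]), 'joint_torque': array([-9.12813334e-05, -4.16410124e+01, -2.34705001e+01, -5.76425964e-05,
        4.91171668e-03, -8.86468371e-06]), 'tool_pos': array([ 151.50596195, -554.2920106 ,  255.55639372]), 'tool_rot': array([-1.79909461e+02, -2.59862135e-03,  1.52897734e+01]), 'contact_force': array([ 0.83812706, -0.03230556, -0.59812448]), 'ft_torque': array([ 0.05693097, -0.0179727 , -0.00409105]), 'gripper_force': 0.0, 'gripper_width': 0.9967569263711799}
```

View pics/scene0.png

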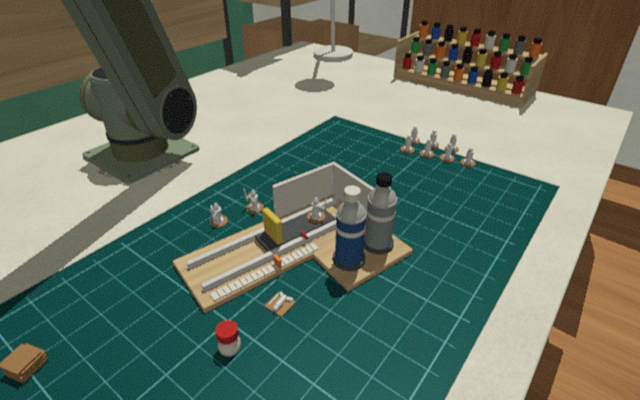

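View pics/top0.png

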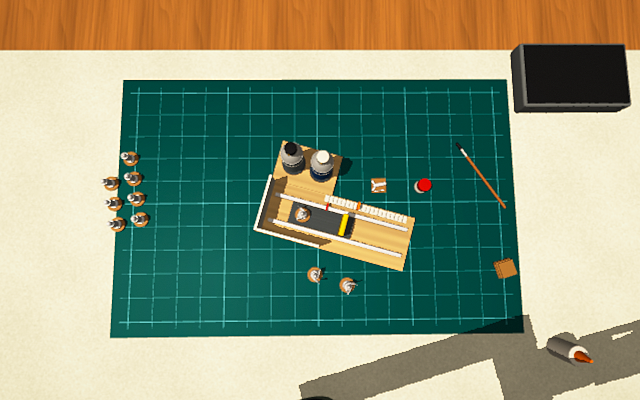

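The scene view shows the handle at (272,227), the primer's black cap at (384,180) and the varnish's white cap at (352,192). In the top view they are at (344,224), (292,148) and (322,156), and the clip is near (277,261) in scene and (360,206) in top. I'll enlarge both for exact pixels.

```bash
python3 - <<'E'
import cv2
a=cv2.imread("pics/scene0.png")[165:305,170:420]; b=cv2.imread("pics/top0.png")[130:280,250:420]
cv2.imwrite("pics/sc.png",cv2.resize(a,(750,420),interpolation=cv2.INTER_CUBIC))
cv2.imwrite("pics/tc.png",cv2.resize(b,(680,600),interpolation=cv2.INTER_CUBIC))
E
```

```text
(no output)
```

View pics/sc.png

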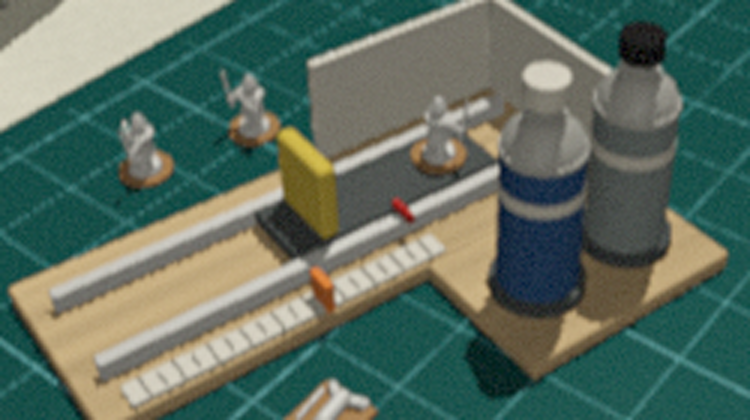

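View pics/tc.png

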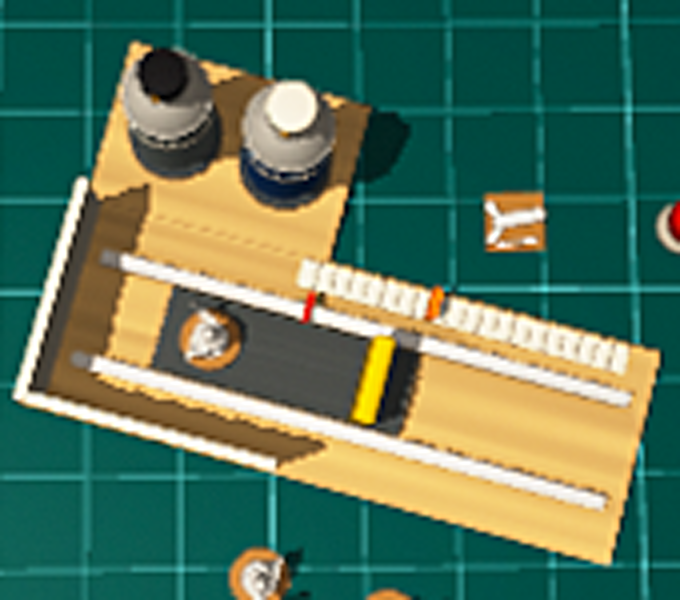

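The crops (scene = /3+(170,165), top = /4+(250,130)) show:

| Thing | Scene crop | Top crop |
|---|---|---|
| Primer cap top | (643,36) | (163,70) |
| Varnish cap top | (548,77) | (294,104) |
| Handle top | (308,156) | (379,378) |
| Pointer tip | (410,217) | (311,294) |
| Clip top | (323,273) | (437,291) |

Next I triangulate these and fit the stand.

```bash
cat > h.py <<'E'
import numpy as np
from workcell import robot, viewer
from scipy.optimize import least_squares
def P(m,X):
    E=m['extrinsics'];c=(np.asarray(X)-E[:3,3])@E[:3,:3]
    return np.array([m['fx']*c[...,0]/c[...,2]+m['cx'],m['fy']*c[...,1]/c[...,2]+m['cy']]).T
def tri(ms,us): return least_squares(lambda X:np.ravel([P(m,X)-u for m,u in zip(ms,us)]),[450,-50,80])
def W(p,o): # stand->world
    x,y,a=p;c,s=np.cos(a),np.sin(a);o=np.asarray(o,float)
    return np.stack([x+c*o[...,0]-s*o[...,1],y+s*o[...,0]+c*o[...,1],o[...,2]],-1)
E
python3 - <<'E'
from h import *
S,T=viewer.camera_model("scene"),viewer.camera_model("top")
d=dict(prim=((643,36),(163,70)),varn=((548,77),(294,104)),hand=((308,156),(379,378)),ptr=((410,217),(311,294)),clip=((323,273),(437,291)))
U={k:(np.array(v[0])/3+[170,165],np.array(v[1])/4+[250,130]) for k,v in d.items()}
for k,u in U.items():
    r=tri([S,T],u);print(k,r.x.round(1),np.abs(r.fun).max().round(1))
O=np.array([[115,54,158],[115,-14,158],[0,-95,76]]);K=["prim","varn","hand"]
f=lambda p:np.concatenate([(P(m,W(p,O))-[U[k][i] for k in K]).ravel() for i,m in((0,S),(1,T))])
r=least_squares(f,[450,0,-.25]);p=r.x;print(p,np.degrees(p[2]),r.fun.round(1))
for k in("ptr","clip"):
    X=tri([S,T],U[k]).x; c,s=np.cos(p[2]),np.sin(p[2]);e=X[:2]-p[:2];print(k,"own",c*e[0]+s*e[1],-s*e[0]+c*e[1])
print(W(p,O))
E
```

```text
prim [654.8  54.3 156.6] 0.3
varn [637.1 -11.2 158.1] 0.5
hand [504.8 -57.9  73. ] 1.2
ptr [554.5 -24.7  30.2] 0.3
clip [553.6 -98.   39.5] 0.2
[ 5.30108347e+02  3.25499772e+01 -2.67510562e-01] -15.327226152394326 [ 0.  -0.6 -0.4  0.2 -1.7 -1.  -0.2 -0.7 -0.3 -0.6 -0.4 -1.2]
ptr own 38.65684581851577 -48.72379368572228
clip own 57.2065784499259 -119.69468265515575
[[655.29191137  54.23119397 158.        ]
 [637.3173786  -11.35017664 158.        ]
 [504.9968672  -59.07105532  76.        ]]
```

Triangulation matches the stated heights within a few mm. The stand is at (530,33) with yaw -15.3°, and the clip's own y is about -119. Now I move above the primer can with the jaws shut.

Emit:
{"api": "drive_tool", "payload": {"steps": [0,646,-454,0,0,0,0.534,0,646,-454,0,0,0,0.534,0,646,-454,0,0,0,0.534,0,646,-454,0,0,0,0.534,0,646,-454,0,0,0,0.534,0,646,-454,0,0,0,0.534,0,646,-454,0,0,0,0.534,0,646,-454,0,0,0,0.534,0,646,-454,0,0,0,0.534,0,646,-454,0,0,0,0.534]}}

```text
clock: 1.35
tool_pos: [546.1, -77.5, 256.0]
tool_rot: [180.0, 0.0, -15.3]
contact_force: [-0.2, -0.4, -0.1]
gripper_width: 0.002
gripper_force: 0.0
```

```bash
python3 - <<'E'
from h import *
import cv2,pickle
viewer.get_image("wrist");viewer.get_image("wrist")
m=viewer.camera_model("wrist");im=viewer.get_image("wrist");pickle.dump(m,open("w1.pkl","wb"))
cv2.imwrite("pics/w1.png",im[:,:,::-1])
s=robot.sense();print(s['tool_pos'],m)
p=[530.1,32.55,-.2675]
print(P(m,W(p,[[0,-95,76],[115,54,158],[115,-14,158],[57,-119.5,32],[40,-50,32]])))
E
```

```text
[546.22582419 -77.07967557 255.43310345] {'fx': 287.328797400715, 'fy': 287.328797400715, 'cx': 320.27129676475505, 'cy': 195.78816165610317, 'extrinsics': array([[-2.58892391e-01, -9.30182023e-01, -2.60261666e-01,
         6.14619485e+02],
       [-9.65903093e-01,  2.48636257e-01,  7.21888273e-02,
        -9.26962128e+01],
       [-2.43826297e-03,  2.70076686e-01, -9.62835728e-01,
         3.72055405e+02],
       [ 0.00000000e+00,  0.00000000e+00,  0.00000000e+00,
         1.00000000e+00]])}
[[317.20338665 223.40933035]
 [108.49393284 113.39884542]
 [203.24970008 113.95216348]
 [338.32826783 165.42953741]
 [280.56143855 179.01608869]]
```

View pics/w1.png

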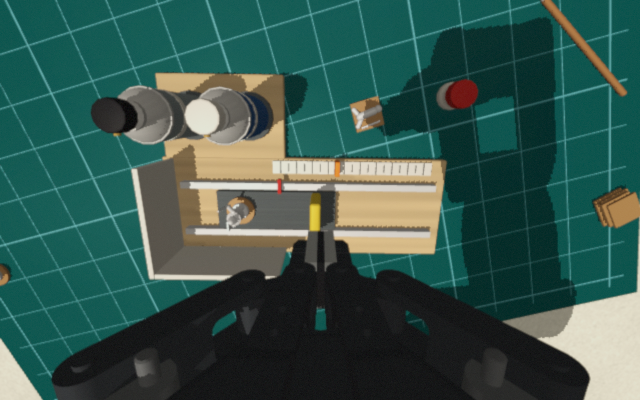

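The wrist view agrees with the fit: primer cap at (111,114), varnish at (205,117), clip at (337,167), pointer at (280,186) and handle at (316,212). I'll refine the pointer and clip by colour.

```bash
python3 - <<'E'
from h import *
import cv2,pickle
ms={"w1":pickle.load(open("w1.pkl","rb")),"top0":viewer.camera_model("top"),"scene0":viewer.camera_model("scene")}
p=np.array([530.1,32.55,-.2675]);O={"clip":[57,-119.5,29],"ptr":[38,-50,32],"hand":[0,-95,76]}
U={}
for n,m in ms.items():
    hsv=cv2.cvtColor(cv2.imread(f"pics/{n}.png"),cv2.COLOR_BGR2HSV)
    for k,(lo,hi) in dict(clip=((8,170,110),(17,255,255)),ptr=((172,150,80),(180,255,255)),hand=((22,140,60),(32,255,255))).items():
        g=P(m,W(p,O[k])).astype(int);r=14
        M=cv2.inRange(hsv,lo,hi)
        if k=="ptr":M|=cv2.inRange(hsv,(0,150,80),(6,255,255))
        y,x=np.nonzero(M[g[1]-r:g[1]+r,g[0]-r:g[0]+r]);u=np.array([x.mean()+g[0]-r,y.mean()+g[1]-r])
        U[n,k]=u
        # own coords on plane z
        z=O[k][2]
        q=least_squares(lambda q:P(m,W(p,[q[0],q[1],z]))-u,O[k][:2]).x
        print(n,k,len(x),u.round(1),q.round(1))
for k in O: print(k,tri(list(ms.values()),[U[n,k] for n in ms]).x.round(1))
E
```

```text
w1 clip 68 [337.  168.2] [  53.1 -118.2]
w1 ptr 48 [278.9 185.8] [ 31.5 -47.7]
w1 hand 240 [314.9 219.4] [  4.6 -92.5]
top0 clip 21 [358.4 206.5] [  50.  -120.4]
top0 ptr 15 [326.6 206.9] [ 29.7 -48.8]
top0 hand 140 [342.8 224.4] [ -3.3 -92.3]
scene0 clip 54 [277.1 261. ] [  56.8 -121.7]
scene0 ptr 20 [303.7 234.4] [ 31.  -49.1]
scene0 hand 302 [270.8 220.2] [   9.7 -101.4]
clip [548.6 -95.9  23.3]
ptr [547.1 -21.9  31. ]
hand [504.4 -56.8  63.8]
```

Emit:
{"api": "drive_tool", "payload": {"steps": [0,70,-154,0,0,0,0,0,70,-154,0,0,0,0,0,70,-154,0,0,0,0,0,70,-154,30,0,0,0,0,70,-154,60,0,0,0,0,70,-154,60,0,0,0]}}

```text
clock: 2.25
tool_pos: [651.3, 49.2, 193.6]
tool_rot: [179.8, 0.4, -15.4]
contact_force: [0.2, 0.7, 0.5]
gripper_width: 0.002
gripper_force: 0.0
```

```bash
python3 - <<'E'
from h import *
import cv2
cv2.imwrite("pics/w2.png",viewer.get_image("wrist")[:,:,::-1])
a=viewer.get_image("scene")[100:300,250:500,::-1]
b=cv2.imread("pics/w2.png")[100:330,190:450]
cv2.imwrite("pics/c2.png",np.hstack([cv2.resize(a,(400,320)),cv2.resize(b,(362,320))]))
print(robot.sense()['tool_pos'],robot.sense()['contact_force'])
E
```

```text
[653.42464548  49.59457288 197.09531055] [ 0.96019135 -0.29886572  0.02783309]
```

View pics/c2.png

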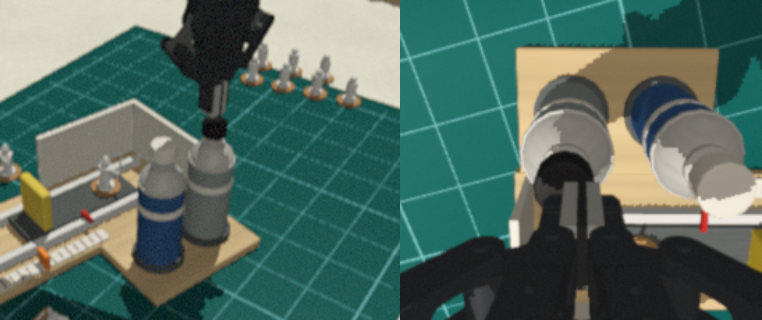

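The closed fingers stand just above the black cap, a few mm toward the varnish can. I'll correct sideways and descend.

Emit:
{"api": "drive_tool", "payload": {"steps": [0,1,-5,0,0,0,0,0,1,-5,0,0,0,0,0,1,-5,8,0,0,0,0,1,-5,12,0,0,0,0,1,-5,15,0,0,0,0,1,-5,17,0,0,0,0,1,-5,17,0,0,0,0,1,-5,17,0,0,0]}}

```text
clock: 3.35
tool_pos: [655.4, 55.3, 179.6]
tool_rot: [180.0, 0.0, -15.3]
contact_force: [-1.5, -0.1, 3.4]
gripper_width: -0.0
gripper_force: 1.6
```

Emit:
{"api": "drive_tool", "payload": {"steps": [0,0,0,2,0,0,0,0,0,0,3,0,0,0,0,0,0,3,0,0,0,0,0,0,3,0,0,0,0,0,0,3,0,0,0]}}

```text
clock: 3.98
tool_pos: [655.7, 55.3, 177.0]
tool_rot: [-180.0, -0.0, -15.3]
contact_force: [-2.8, -0.6, 6.2]
gripper_width: -0.002
gripper_force: 3.2
```

Emit:
{"api": "drive_tool", "payload": {"steps": [0,0,0,2,0,0,0,0,0,0,2,0,0,0,0,0,0,2,0,0,0,0,0,0,-5,0,0,0,0,0,0,-20,0,0,0,0,0,0,-50,0,0,0,0,0,0,-80,0,0,0,0,0,0,-80,0,0,0,0,0,0,-80,0,0,0]}}

```text
clock: 5.1
tool_pos: [655.5, 55.2, 255.4]
tool_rot: [180.0, 0.1, -15.3]
contact_force: [0.4, -0.2, -0.3]
gripper_width: -0.004
gripper_force: 0.0
```

```bash
python3 - <<'E'
from h import *
import cv2
a=viewer.get_image("scene");cv2.imwrite("pics/s3.png",a[:,:,::-1])
b=cv2.imread("pics/scene0.png")
print(robot.sense()['tool_pos'])
for n,i in(("new",a[:,:,::-1]),("old",b)):  # dark cap rows at col 384
    print(n,i[170:192,384].mean(1).round())
E
```

```text
[655.224913    55.23254596 254.85372567]
new [ 60.  55.  47.  31.  40.  37.  34.  37.  36.  27.  37.  19.  20.  11.
  19.  15.  23.  58.  86. 100. 103.  99.]
old [61. 51. 37. 34. 34. 41. 30. 33. 34. 27. 28. 21. 10. 28. 34. 23. 22. 53.
 89. 95. 96. 92.]
```

The cap has sprung back up. Next is above the handle, with the jaws part open.

Emit:
{"api": "drive_tool", "payload": {"steps": [0.6,-115,149,0,0,0,0,0.6,-115,149,0,0,0,0,0.6,-115,149,0,0,0,0,0.6,-115,149,30,0,0,0,0.6,-115,149,80,0,0,0,0.6,-115,149,120,0,0,0,0.6,-115,149,120,0,0,0,0.6,-115,149,120,0,0,0]}}

```text
clock: 6.15
tool_pos: [506.2, -58.2, 137.1]
tool_rot: [-180.0, -0.1, -15.3]
contact_force: [0.4, 0.1, 0.9]
gripper_width: 0.599
gripper_force: 0.0
```

```bash
python3 - <<'E'
from h import *
import cv2
b=viewer.get_image("wrist")[:,:,::-1];a=viewer.get_image("scene")[100:300,170:420,::-1]
cv2.imwrite("pics/c4.png",np.hstack([cv2.resize(a,(400,320)),cv2.resize(b[150:350,200:440],(384,320))]))
s=robot.sense();print(s['tool_pos'],s['gripper_width'])
E
```

```text
[506.62993328 -58.21527193 137.91012222] 0.5976168561796076
```

View pics/c4.png

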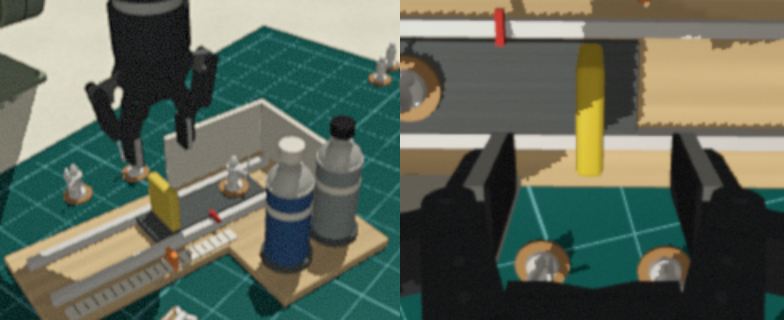

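The handle is centred between the jaws. I'll descend and close.

Emit:
{"api": "drive_tool", "payload": {"steps": [0.6,-1,0,30,0,0,0,0.6,-1,0,60,0,0,0,0.6,-1,0,73,0,0,0,0.6,-1,0,73,0,0,0,0,-1,0,73,0,0,0,0,-1,0,73,0,0,0,0,-1,0,73,0,0,0,0,-1,0,73,0,0,0,0,-1,0,73,0,0,0]}}

```text
clock: 7.38
tool_pos: [505.4, -57.3, 64.4]
tool_rot: [-179.9, -0.1, -15.4]
contact_force: [0.4, 3.2, 5.9]
gripper_width: 0.129
gripper_force: 58.8
```

Emit:
{"api": "drive_tool", "payload": {"steps": [0,0,4,0,0,0,0,0,0,14,0,0,0,0,0,0,26,0,0,0,0,0,0,38,0,0,0,0,0,0,50,0,0,0,0,0,0,60,0,0,0,0,0,0,67,0,0,0,0,0,0,71,0,0,0,0,0,0,71,0,0,0,0,0,0,71,0,0,0]}}

```text
schema error: expected a multiple of 7 numbers
```

```bash
python3 - <<'E'
from h import *
import cv2,pickle
fr={"s":"scene","w":"wrist","t":"top"}
p=np.array([530.1,32.55,-.2675]);crops=[]
for k,n in fr.items():
    m=viewer.camera_model(n);im=np.ascontiguousarray(viewer.get_image(n)[:,:,::-1]);cv2.imwrite(f"pics/{n}5.png",im)
    g=P(m,W(p,[50,-119,32])).astype(int);print(n,g)
    crops.append(cv2.resize(im[max(g[1]-32,0):g[1]+32,max(g[0]-32,0):g[0]+32],(266,266),interpolation=cv2.INTER_CUBIC))
    hsv=cv2.cvtColor(im,cv2.COLOR_BGR2HSV);r=25
    for c,M,O in(("clip",cv2.inRange(hsv,(8,170,90),(17,255,255)),[57,-119,29]),("ptr",cv2.inRange(hsv,(172,150,60),(180,255,255))|cv2.inRange(hsv,(0,150,60),(6,255,255)),[36,-119,32])):
        y,x=np.nonzero(M[g[1]-r:g[1]+r,g[0]-r:g[0]+r])
        if len(x):
            u=np.array([x.mean()+g[0]-r,y.mean()+g[1]-r])
            q=least_squares(lambda q:P(m,W(p,[q[0],q[1],O[2]]))-u,O[:2]).x;print(n,c,len(x),u.round(1),q.round(1))
cv2.imwrite("pics/c5.png",np.hstack(crops))
s=robot.sense();print(s['tool_pos'],s['contact_force'],s['gripper_force'],s['clock'])
E
```

```text
scene [276 256]
scene clip 55 [277.1 261.1] [  56.9 -121.8]
wrist [370 152]
wrist clip 442 [367.5 146.5] [  52.9 -117.7]
top [358 206]
top clip 18 [376.6 183.1] [ 114.7 -148.2]
[505.36075155 -57.35178798  64.45949689] [0.5637589  3.44669031 6.81317001] 58.7731146812439 7.525
```

View pics/c5.png

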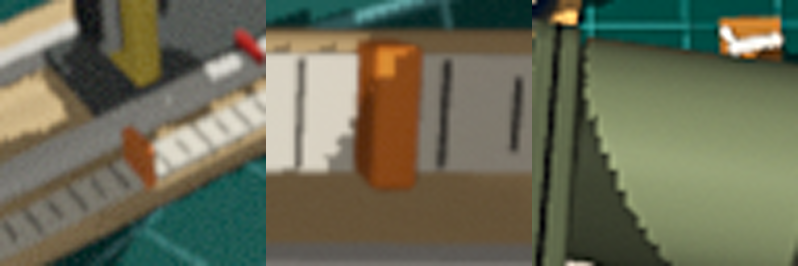

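The carriage didn't move because that call was refused for its number count. The close wrist view shows the clip sharply at about (367,146). I'll send the pull again.

Emit:
{"api": "drive_tool", "payload": {"steps": [0,0,4,0,0,0,0,0,0,14,0,0,0,0,0,0,26,0,0,0,0,0,0,38,0,0,0,0,0,0,50,0,0,0,0,0,0,60,0,0,0,0,0,0,67,0,0,0,0,0,0,71,0,0,0,0,0,0,71,0,0,0,0,0,0,71,0,0,0,0]}}

```text
clock: 8.78
tool_pos: [486.2, -125.2, 64.4]
tool_rot: [-179.9, -0.1, -15.4]
contact_force: [-0.6, 7.8, 7.4]
gripper_width: 0.134
gripper_force: 59.1
```

```bash
cat > meas.py <<'E'
from h import *
import cv2,sys
p=np.array([530.1,32.55,-.2675]);crops=[];R=45
for n in("scene","wrist"):
    m=viewer.camera_model(n);im=np.ascontiguousarray(viewer.get_image(n)[:,:,::-1])
    g=P(m,W(p,[48,-119,32])).astype(int)
    crops.append(cv2.resize(im[g[1]-R:g[1]+R,g[0]-R:g[0]+R],(400,400),interpolation=cv2.INTER_CUBIC))
    hsv=cv2.cvtColor(im,cv2.COLOR_BGR2HSV)
    for c,M,O in(("clip",cv2.inRange(hsv,(8,170,90),(17,255,255)),[57,-119,29]),("ptr",cv2.inRange(hsv,(172,150,50),(180,255,255))|cv2.inRange(hsv,(0,150,50),(5,255,255)),[36,-119,32])):
        y,x=np.nonzero(M[g[1]-R:g[1]+R,g[0]-R:g[0]+R])
        if len(x):
            u=np.array([x.mean()+g[0]-R,y.mean()+g[1]-R])
            q=least_squares(lambda q:P(m,W(p,[q[0],q[1],O[2]]))-u,O[:2]).x;print(n,c,len(x),u.round(1),q.round(1))
cv2.imwrite(f"pics/{sys.argv[1]}.png",np.hstack(crops))
s=robot.sense();print(s['tool_pos'],s['contact_force'],s['gripper_force'],s['clock'])
E
python3 meas.py c6
```

```text
scene clip 54 [276.9 260.7] [  55.9 -121.6]
scene ptr 20 [269.4 250.6] [  30.1 -120.1]
wrist clip 576 [237.4 145.6] [  52.9 -119.9]
wrist ptr 256 [238.3 185.6] [  32.1 -119.6]
[ 486.18170098 -125.10191549   64.43369219] [-0.04321257  7.91985207  7.8109213 ] 59.124024510383606 8.875
```

View pics/c6.png

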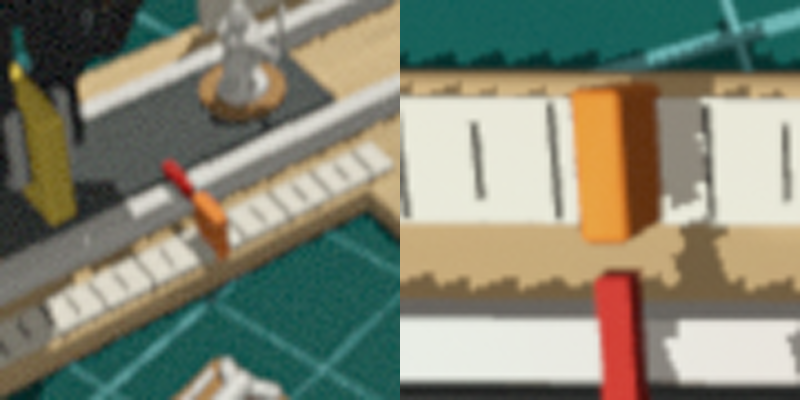

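The pointer is in line with the clip: about 1.5 mm off in the wrist crop, where the clip top is near x=601 and the pointer tip near x=615. The grip is firm at 59 N, so I'm handing in.

```bash
python3 -c "
from workcell import robot
print(robot.sense()['qd'].round(2)); print(robot.job_done())"
```

```text
[ 0.09 -0.05  0.03 -0.01  0.02  0.07]
the job is handed in; nothing more can be done
None
```

I handed the job in at about 9 s. I pressed the primer cap fully with the carriage home and it sprang back up. The arm now holds the yellow handle with 59 N, and the pointer is about 1.5 mm from the clip's middle (6 mm allowed). No verdict came back.

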